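Load the strip cassette and give the two-key start

TASK

On the lab bench, push the white strip cassette along its ledge into the reader until it is fully home against the stop; only push it, do not lift or pick it up. Then, with one fingertip on each, press the two round keys of the console together, never one alone, hold both fully down for three seconds, and let them come back up. Do not press the square key, and leave everything else on the bench where it stands.

Things in the scene. Friction and masses are not known exactly. Their poses are not given: they have to be found in the camera images.
- reader: Cream strip reader, fixed, 160 wide, 50 mm high (70 from 75 mm in), 220 deep. Origin: on the table under the centre of its bay mouth; x points into the bay (push direction), z up. In front a grey ledge (120 long, 100 wide, top at z 10) has two guide rails (inner faces y +-33.5, outer +-39.5, top z 18). Bay 67 wide, roof at z 38 mm, stop face 75 mm inside the mouth.
- bay_stop (a point): Point at the middle of the foot of the stop face inside the reader's bay, 75 mm inside the mouth, at the ledge's height (z 10 mm). Same axes as the reader.
- cassette: White flat strip cassette, loose, 80 to 170 g, 100 long (x, push direction), 64 wide, 18 mm high; a tab at its near end, 40 wide, 12 thick, rises to 30 mm. Origin: centre of underside; near face x -50 mm (tab flush), far face +50. Lies on the ledge 35 to 65 mm short of home; home, the far face meets the stop: origin 25 mm inside the mouth, near face 25 mm outside.
- console: Cream key console with a grey top, fixed, 130 mm (x) by 150 mm (y), top at z 45 mm. Origin: centre of its underside; x points away from the robot's side, y to its left. Carries the two round keys side by side and, 63 mm farther along x, midway between them, a square key.
- key_left_top (a point): Centre of the top of the left round white key (diameter 22 mm), at rest 67 mm above the table, at x -25, y +28 mm in the console's frame. The round keys are 56 mm apart, centre to centre. Each rises 10 mm out of a black collar 38 mm in diameter.
- key_right_top (a point): The same for the right round key, at x -25 mm, y -28 mm in the console's frame.
- key_left (a joint): Travel of the left round key: 0 up, 0.006 m fully down. Sprung: starts to move at about 1 N, fully down at 3 N, springs back when let go.
- key_right (a joint): Travel of the right round key: same values and spring.
- square_top (a point): Centre of the top face of the square white key (18 by 18 mm), which must not be pressed; about 59 mm above the table, at x +38 mm, y 0 in the console's frame.
- square_key (a joint): Travel of the square key: 0 up, 0.005 m down.
- stamp: Bystander: loose black self-inking stamp, 40 by 65 mm, 73 mm high, behind the console. Origin: centre of its underside.
- carton: Bystander: loose white carton with a red foot, 40 by 55 mm, 80 mm high, behind the console. Origin: centre of its underside.
- strip_tube: Bystander: loose upright strip tube, diameter 44 mm, 110 mm high, standing on the left of the high part of the reader's housing (70 mm above the table). Origin: centre of its underside.
- tall_tube: Bystander: loose upright tube with a blue cap, diameter 48 mm, 130 mm high, at the far right. Origin: centre of its underside.
- jar: Bystander: loose small clear jar, diameter 44 mm, 40 mm high, left of the reader's ledge. Origin: centre of its underside.
- dish: Bystander: loose shallow glass dish, diameter 70 mm, 15 mm high, near the robot. Origin: centre of its underside.
- slide_box: Bystander: loose dark blue slide box, 80 by 60 by 30 mm, at the far left. Origin: centre of its underside.
There are look-alikes about, which are no part of the job. What is shaped like the console but green is not meant.

How it is judged (in metres and radians):
On the way, in this order (a step that is already met when the one before it is completed fails the run):
1. the cassette is fully home in the reader (x of cassette in the frame of reader above 0.021 m and y of cassette in the frame of reader between -0.006 and 0.006 m), for 0.2 s.
2. both round keys are held down together by the fingers for 2.5 s (value of joint each of key_left, key_right above 0.004 m and contact force between console and the fingers above 0.5 N), for 2.5 s.
At the end, for the whole second after the job is handed in: The cassette lies flat and at rest within 4 mm of its stop, and all three keys are up again (within 1.5 mm), after both round keys were held at least 4 mm down together for 2.5 s (all of step 1 and angle between cassette's own z axis and vertical below 0.06 rad and linear speed of cassette below 0.01 m/s and value of joint each of key_left, key_right, square_key below 0.0015 m); the robot touches nothing.
It fails at once if the cassette is lifted (over 12 mm) or tipped (height (world z) of cassette above 0.022 m or angle between cassette's own z axis and vertical above 0.25 rad).
It fails at once if one round key is pressed alone (over 5 mm down with the other less than 1.5 mm) ((value of joint key_left above 0.005 m and value of joint key_right below 0.0015 m) or (value of joint key_right above 0.005 m and value of joint key_left below 0.0015 m)).
It fails at once if the square key is pressed (over 2 mm) (value of joint square_key above 0.002 m).
It fails at once if a bystander is moved by more than 20 mm or tipped (distance of any of stamp, carton, strip_tube, tall_tube, jar, dish, slide_box from where it was at the start of the episode above 0.02 m or angle between any of stamp, carton, strip_tube, tall_tube, jar, dish, slide_box's own z axis and vertical above 0.3 rad).
It also fails if it takes over 54 s, if anything falls off the work surface, if the arm or the gripper's body presses on something with over 40 N, if the wrist force passes 120 N, or if a joint passes its speed limit or range.

ROBOT

A 6-joint arm with a two-finger parallel gripper is mounted at the origin on the work surface. World frame = base frame: x ahead of the robot, y to its left, z up, the work surface at z = 0. Lengths are in m, angles in degrees, forces in N, time in s.
With the tool pointing down it reaches from about 0.35 to 0.875 m from the base axis. Payload 4.2 kg.
Tool frame: the origin (TCP) lies at the very end of the fingers, on their centre line; the grasp point (between the pads) lies r.pinch_z behind it (r.pinch_z is the distance from the TCP to the grasp point, in m); y points along the fingers, z is the direction in which the jaws open and shut, and the axes are right-handed (so a half turn about y gives the same grasp; the last joint's range is limited). The gripper opens to 87 mm and grips with 3 to 60 N. Pads are 19 mm wide; open, the fingers measure 117 mm over their backs; the gripper's body (75 mm by 190 mm) begins 51 mm behind the grasp point.
Start: joints at [-52.85, 22.042, 0.453, 0, -68.411, -14.817], TCP at [0.238, -0.578, 0.223] pointing down, gripper open.
Joint ranges: [-179.83, 179.83], [-69.29, 118.12], [-61.27, 80.66], [-181.25, 117.63], [-171.15, -9.14], [-177.46, 177.46]. Speed limits (degrees/s): [159.86, 159.86, 180, 180, 180, 180].

INTERFACE

Orientations are given as a 3x3 rotation matrix whose columns are the frame's x, y, z axes.
In Python, from station import sense, capture, camera_params, r gives the robot as it stands.
- The arm moves only by the tool move_arm, never from a script. Its argument "increments" is text: rows parted by semicolons, each of 7 numbers parted by spaces: the closure, from -1 (fully open) to 1 (shut), so that 0 is half open, then the shift along the tool's x, y, z in m, then the turn, a rotation vector about the tool's x, y, z in rad. In form: hand x y z wx wy wz; .... A call has 1 to 8 rows; each row is the pose to reach, as a shift and turn from the pose commanded when the call began, along the tool's axes at that moment; what a row does not reach only later rows make up. A row lasts 1/10 s, in which the tool goes at most 50 mm and 8.59 degrees, less where a joint would pass 70% of its speed; a pose out of reach is approached as far as the arm can. A call with a gripper value outside its range is refused whole. The fingers move at their own pace and stop on an object; the grip force is fixed at half the most. Time passes only in rows, so rows that repeat a pose let the fingers close. It gives the time, the measured TCP pose, the force and the opening at its end, in the units of the state.
- sense(): the state, without advancing time (a new reading comes with each control period).
- capture(name): name is "scene" or "side" or "wrist"; returns (picture, depth): 384x512x3 uint8, red, green, blue; 384x512 float32, m along the optical axis (not along the pixel's ray), 0 where there is no reading.
- camera_params(name): a dict with "fx", "fy", "cx", "cy" (pixels), "distortion" ([k1, k2, p1, p2, k3] as OpenCV has them; the pictures are not rectified), "xyz" and "orientation" of the camera in the world. Camera axes: x right, y down, z forward; pixel columns grow to the right and rows downward; lengths in m; the calibration is good to about 2 mm. A picture is of the moment at which its call begins: read the wrist's pose just before it. camera_params takes no time and is no camera call; for the wrist camera it gives the pose at the moment of the call.
- r.finish_job(): hands the job in, once; it reports no verdict.
The state is a dict: "time_s": time; "joints": joint angles; "joint_velocities": joint speeds; "effort": joint torques, N m; "tcp_pos": TCP position; "ee_rot": TCP orientation; "wrist_force": force on the tool from outside, world axes, zero at the start; "moment": the same for the moment, N m; "gripper_width": opening from 0.0 (shut) to 1.0 (fully open).
Only numpy, scipy, OpenCV 4.12 (cv2) and the standard library are available. Lean on these libraries where they do the work, as an engineer would, in place of code of your own. Each camera call takes 0.05 s, during which the arm holds its last target.

## Working session

There is one attempt and no reset: what is moved stays moved. The work goes in short steps, Python scripts to look and compute and a tool call to move; the robot and the scene stay as the last step left them, time stands still between calls to the robot, and variables do not carry over. Pictures are saved under pics/ and viewed, and the job is handed in when it is done.

Besides the shell and the picture viewer there is one more tool, called after "Request:" by a JSON object that holds its "fn" and its "kwargs". move_arm: Moves the arm, as the interface text tells. Its arguments: {"type":"object","properties":{"increments":{"type":"string"}},"required":["increments"]}

```bash
ls; mkdir -p pics; python3 - <<'E'
from station import sense,capture,camera_params,r
import cv2,numpy as np
s=sense();print(s)
print(r.pinch_z)
for n in ("scene","side","wrist"):
    p=camera_params(n);print(n,p)
    im,d=capture(n)
    np.savez(f"pics/{n}0.npz",im=im,d=d,R=p["orientation"],t=p["xyz"])
    cv2.imwrite(f"pics/{n}0.png",cv2.cvtColor(im,cv2.COLOR_RGB2BGR))
E
```

```text
pics
{'time_s': 0.0, 'joints': array([-5.28491710e+01,  2.20913002e+01,  3.79723070e-01, -2.88953241e-02,
       -6.84114920e+01, -1.48192922e+01]), 'joint_velocities': array([ 0.03567795, -0.05989514, -0.0275377 , -0.05457665,  0.09893719,
       -0.02461538]), 'effort': array([ 6.79645473e-04, -3.90658486e+01,  1.87407392e+01,  4.21986088e+00,
        1.10988037e-02, -1.98812522e-04]), 'tcp_pos': array([ 0.23729253, -0.57754773,  0.22145379]), 'ee_rot': array([[ 9.25071354e-01, -9.23390096e-04, -3.79792229e-01],
       [ 3.79793339e-01,  1.99519268e-03,  9.25069208e-01],
       [-9.64410704e-05, -9.99997583e-01,  2.19639300e-03]]), 'wrist_force': array([-0.04779773,  0.1200667 , -0.01298772]), 'moment': array([0.0038609 , 0.0037237 , 0.01279865]), 'gripper_width': 0.9993865313285073}
0.0187
scene {'fx': 352.22991325513544, 'fy': 352.22991325513544, 'cx': 256.4661532740354, 'cy': 192.49588130835696, 'distortion': array([-0.10092972,  0.        ,  0.        ,  0.        ,  0.        ]), 'xyz': array([1.2796382 , 0.03450265, 0.88236063]), 'orientation': array([[-0.05087903,  0.7287933
[... 232 characters left out ...]
ion': array([-0.00385039,  0.        ,  0.        ,  0.        ,  0.        ]), 'xyz': array([0.32121801, 1.1505157 , 1.02554964]), 'orientation': array([[-0.97888682, -0.13273648,  0.15544007],
       [-0.20430368,  0.61166291, -0.76428299],
       [ 0.00637131, -0.77990353, -0.62586732]])}
wrist {'fx': 286.3007788361436, 'fy': 286.3007788361436, 'cx': 253.50928473838113, 'cy': 191.06593394095958, 'distortion': array([-0.0195137,  0.       ,  0.       ,  0.       ,  0.       ]), 'xyz': array([ 0.16991201, -0.6056364 ,  0.38387709]), 'orientation': array([[-0.38002779,  0.8909775 ,  0.24847129],
       [ 0.92497   ,  0.36516815,  0.10527453],
       [ 0.00306343,  0.26983573, -0.9629015 ]])}
```

View pics/scene0.png

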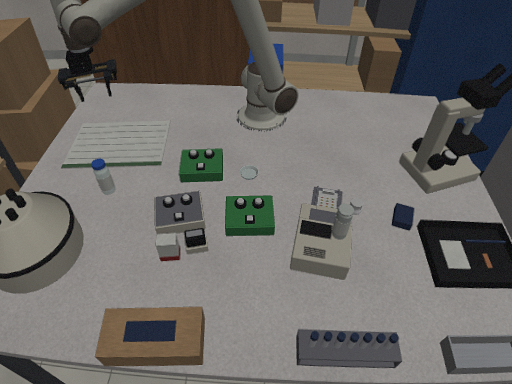

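View pics/side0.png

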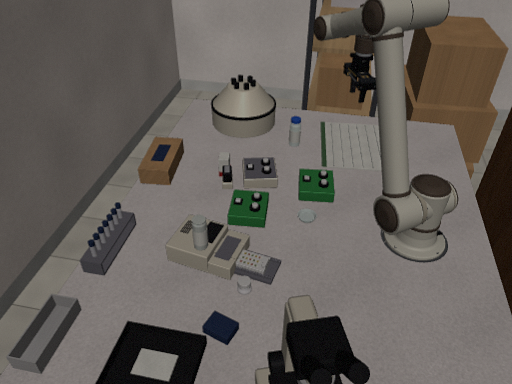

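View pics/wrist0.png

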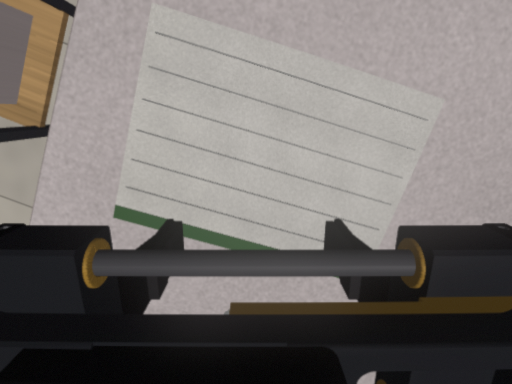

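```bash
python3 - <<'E'
import cv2
a=cv2.imread("pics/scene0.png");b=cv2.imread("pics/side0.png")
cv2.imwrite("pics/c1.png",cv2.resize(a[170:290,140:420],None,fx=2.8,fy=2.8,interpolation=cv2.INTER_CUBIC))
cv2.imwrite("pics/c2.png",cv2.resize(b[140:300,150:350],None,fx=3.7,fy=3.7,interpolation=cv2.INTER_CUBIC))
E
```

```text
(no output)
```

View pics/c1.png

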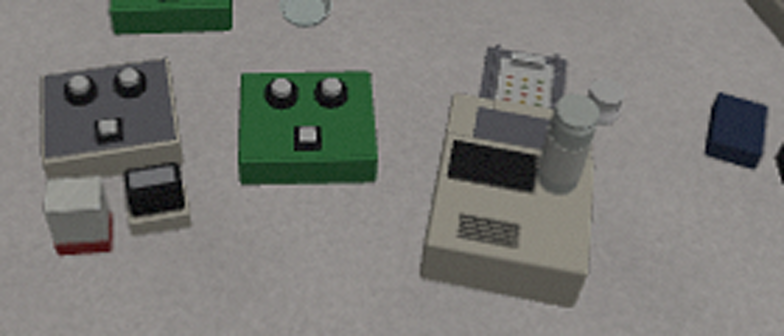

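View pics/c2.png

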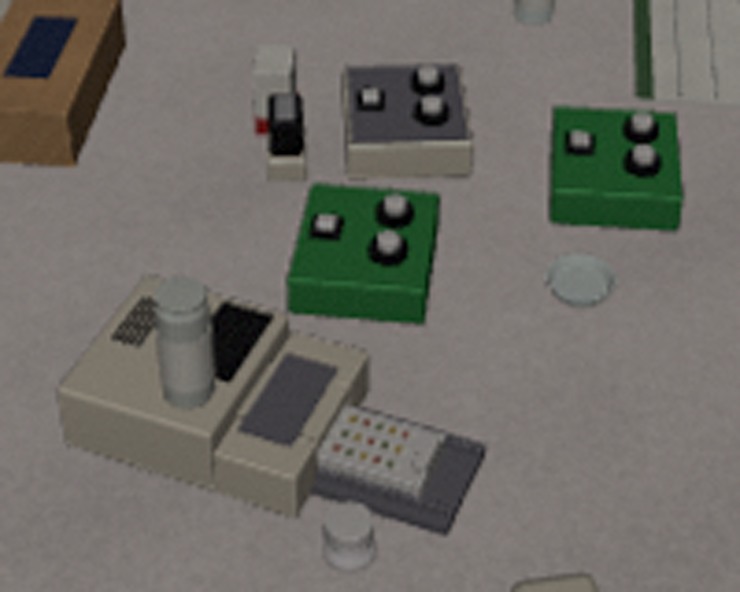

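```bash
cat > h.py <<'E'
import numpy as np,cv2
from station import camera_params
def K(p): return np.array([[p["fx"],0,p["cx"]],[0,p["fy"],p["cy"]],[0,0,1.]])
def cloud(p,d):
    v,u=np.indices(d.shape)
    n=cv2.undistortPoints(np.stack([u,v],-1).reshape(-1,1,2).astype(float),K(p),p["distortion"]).reshape(d.shape+(2,))
    P=np.dstack([n[...,0]*d,n[...,1]*d,d])
    W=P@np.array(p["orientation"]).T+p["xyz"]
    W[d==0]=np.nan
    return W
def onplane(p,uv,z):
    uv=np.asarray(uv,float).reshape(-1,1,2)
    n=cv2.undistortPoints(uv,K(p),p["distortion"]).reshape(-1,2)
    r=np.c_[n,np.ones(len(n))]@np.array(p["orientation"]).T
    t=(z-p["xyz"][2])/r[:,2]
    return p["xyz"]+r*t[:,None]
def proj(p,X):
    R=np.array(p["orientation"]).T
    return cv2.projectPoints(np.asarray(X,float).reshape(-1,1,3),cv2.Rodrigues(R)[0],-R@p["xyz"],K(p),p["distortion"])[0].reshape(-1,2)
def load(n,k=0):
    f=np.load(f"pics/{n}{k}.npz");p=dict(camera_params(n));p["orientation"]=f["R"];p["xyz"]=f["t"];return p,f["im"],f["d"]
E
python3 - <<'E'
from h import *
for n,box in (("scene",(150,190,210,235)),("side",(238,152,282,192))):
    p,im,d=load(n);W=cloud(p,d)
    u0,v0,u1,v1=box
    w=W[v0:v1,u0:u1].reshape(-1,3);c=im[v0:v1,u0:u1].reshape(-1,3)
    h=np.histogram(w[:,2],bins=np.arange(-.02,.1,.005));print(n,h[0])
    m=(w[:,2]>.037)&(w[:,2]<.053)
    q=w[m]; rc=cv2.minAreaRect((q[:,:2]*1000).astype(np.float32));print(rc,np.median(q[:,2]))
    # table level
    tab=W[300:330,230:290] if n=="scene" else W[300:330,300:340]
    print("table",np.nanmedian(tab[...,2]))
for n,uv in (("scene",[(180,160)]),):pass
E
```

```text
scene [  0   0   0 354 379  18  39  48  51  44  60  49 478 762  83 112  23  54
 100  30   4   0   0]
((579.3692626953125, -235.48944091796875), (133.5186767578125, 149.04791259765625), 15.027881622314453) 0.045629914971517915
table -4.3850196757344584e-05
side [  0   0  30 365 328  44  30  36  36  44  28  49 287 318  68  46  25  18
   2   0   0   0   0]
((572.088623046875, -192.67649841308594), (142.58139038085938, 241.65350341796875), 8.894760131835938) 0.04526807719313364
table 0.3147967571093801
```

```bash
python3 - <<'E'
from h import *
for n,box in (("scene",(150,185,210,235)),("side",(238,148,282,192))):
    p,im,d=load(n);W=cloud(p,d)
    u0,v0,u1,v1=box
    w=W[v0:v1,u0:u1]
    m=(w[...,2]>.0585)&(w[...,2]<.073)
    k,l,s,c=cv2.connectedComponentsWithStats(m.astype(np.uint8))
    for i in range(1,k):
        if s[i,4]>5:
            q=w[l==i]; print(n,s[i,4],c[i]+[u0,v0],np.median(q,0))
    g=cv2.cvtColor(im,cv2.COLOR_RGB2BGR)
cv2.imwrite("pics/s.png",1*0+cv2.resize(cv2.imread("pics/scene0.png")[170:290,280:380],None,fx=5,fy=5,interpolation=cv2.INTER_CUBIC))
cv2.imwrite("pics/s2.png",cv2.resize(cv2.imread("pics/side0.png")[205:295,160:290],None,fx=6,fy=6,interpolation=cv2.INTER_CUBIC))
E
```

```text
scene 43 [185.25581395 197.1627907 ] [ 0.55053091 -0.21459063  0.06597542]
scene 38 [167.89473684 199.76315789] [ 0.56622542 -0.26666565  0.06565874]
scene 12 [177.91666667 214.5       ] [ 0.61643643 -0.22553878  0.059668  ]
scene 18 [202.22222222 230.88888889] [ 0.68027173 -0.14013575  0.07141338]
scene 29 [188.17241379 232.10344828] [ 0.68855936 -0.17924891  0.07191142]
scene 9 [197.11111111 231.22222222] [ 0.68413844 -0.15438437  0.07221255]
side 25 [264.44 159.92] [ 0.56282412 -0.26256765  0.06232833]
side 7 [249.42857143 165.28571429] [ 0.61466282 -0.21907194  0.05972621]
side 25 [265.92 168.12] [ 0.54693376 -0.20715386  0.06305396]
```

View pics/s.png

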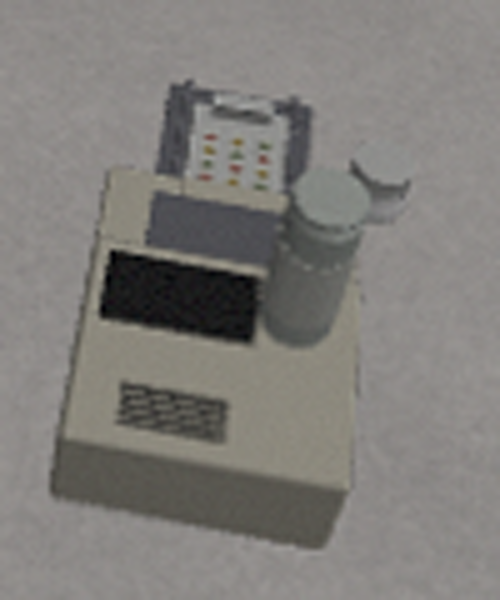

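View pics/s2.png

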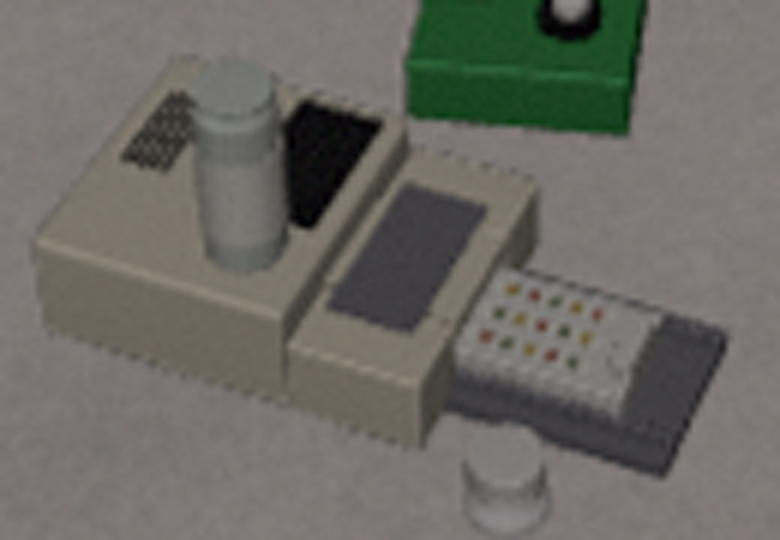

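```bash
python3 - <<'E'
from h import *
for n,box in (("scene",(285,195,360,285)),("side",(160,205,255,285))):
    p,im,d=load(n);W=cloud(p,d)
    u0,v0,u1,v1=box
    w=W[v0:v1,u0:u1].reshape(-1,3)
    for lo,hi in((.062,.078),(.044,.056)):
        q=w[(w[:,2]>lo)&(w[:,2]<hi)]
        print(n,cv2.minAreaRect((q[:,:2]*1000).astype(np.float32)),len(q))
p,_,_=load("scene")
f=lambda c:np.array(c)/5+[280,170]
print("scene hi top corners(near-right..)",onplane(p,f([(100,250),(72,440),(352,490)]),.07))
print("lo top corners",onplane(p,f([(108,170),(100,245)]),.05))
print("ledge near corners z10-18",onplane(p,f([(175,85),(308,103)]),.018))
p,_,_=load("side")
f=lambda c:np.array(c)/6+[160,205]
print("side hi corners",onplane(p,f([(36,240),(284,318),(405,118),(190,60)]),.07))
print("side lo corners",onplane(p,f([(420,382),(540,190)]),.05))
print("ledge near",onplane(p,f([(725,335)]),.018),onplane(p,f([(668,475)]),.0))
print("cass near top",onplane(p,f([(622,410),(665,318)]),.018))
E
```

```text
scene ((694.9852294921875, 203.85499572753906), (159.73094177246094, 145.93504333496094), 80.18840789794922) 2192
scene ((657.4197387695312, 209.81619262695312), (159.2197265625, 224.00462341308594), 80.48753356933594) 681
side ((671.3201293945312, 142.5328369140625), (309.23626708984375, 163.7324981689453), 71.22479248046875) 1209
side ((607.76806640625, 153.12112426757812), (313.6199645996094, 273.9248962402344), 76.70064544677734) 1273
scene hi top corners(near-right..) [[0.62289268 0.14122515 0.07      ]
 [0.75579487 0.12192376 0.07      ]
 [0.77953621 0.27141787 0.07      ]]
lo top corners [[0.5417341  0.15102191 0.05      ]
 [0.60282975 0.14397777 0.05      ]]
ledge near corners z10-18 [[0.43265935 0.20452949 0.018     ]
 [0.44386308 0.29502654 0.018     ]]
side hi corners [[0.77119517 0.27241251 0.07      ]
 [0.63138374 0.2980078  0.07      ]
 [0.60916191 0.14259032 0.07      ]
 [0.73768481 0.12159104 0.07      ]]
side lo corners [[0.55985528 0.30746046 0.05      ]
 [0.5302789  0.16158949 0.05      ]]
ledge near [[0.42010843 0.21489483 0.018     ]] [[0.43516488 0.29820173 0.        ]]
cass near top [[0.46316486 0.27657701 0.018     ]
 [0.45280491 0.20958796 0.018     ]]
```

The scene image shows the cream reader at about (325,240). The cassette lies on its ledge at about (325,205), and the jar is at (356,207). There are three consoles: grey-topped at (180,210), green at (250,215) and green at (202,165). Only the one at (180,210) is cream with a grey top, so that is the one meant. The crop c1.png confirms this, with the round keys nearer the robot. Next I move over the console for a close look with the wrist camera.

Request:
{"fn": "move_arm", "kwargs": {"increments": "1 0.046 0 0.025 0 0.015 0;1 0.092 0 0.051 0 0.03 0;1 0.138 0 0.076 0 0.045 0;1 0.183 0 0.102 0 0.06 0;1 0.229 0 0.127 0 0.075 0;1 0.275 0 0.152 0 0.09 0;1 0.32 0 0.178 0 0.105 0;1 0.366 0 0.203 0 0.119 0"}}

```text
time_s: 0.95
tcp_pos: [0.4881, -0.2637, 0.2225]
ee_rot: [[0.964, -0.0, -0.267], [0.267, 0.0, 0.964], [-0.0, -1.0, 0.0]]
wrist_force: [1.4, 0.0, -0.0]
gripper_width: 0.357
```

Request:
{"fn": "move_arm", "kwargs": {"increments": "1 0 0 0 0 0 0;1 0 0 0 0 0 0;1 0 0 0 0 0 0;1 0 0 0 0 0 0"}}

```text
time_s: 1.35
tcp_pos: [0.4865, -0.2666, 0.2224]
ee_rot: [[0.964, -0.0, -0.266], [0.266, 0.0, 0.964], [-0.0, -1.0, 0.0]]
wrist_force: [0.4, -1.3, -0.1]
gripper_width: 0.029
```

```bash
cat > snap.py <<'E'
import sys
from station import *
import cv2,numpy as np
k=sys.argv[1]
for n in sys.argv[2:]:
    s=sense();p=camera_params(n);im,d=capture(n)
    np.savez(f"pics/{n}{k}.npz",im=im,d=d,R=p["orientation"],t=p["xyz"],tcp=s["tcp_pos"],rot=s["ee_rot"])
    cv2.imwrite(f"pics/{n}{k}.png",cv2.cvtColor(im,cv2.COLOR_RGB2BGR))
print(s["time_s"],s["tcp_pos"],s["ee_rot"].round(4).tolist(),s["gripper_width"],s["wrist_force"])
E
python3 snap.py 1 wrist
```

```text
1.35 [ 0.48646854 -0.26660145  0.22244146] [[0.964, -0.0004, -0.2657], [0.2657, 0.0001, 0.964], [-0.0003, -1.0, 0.0002]] 0.029321343746877813 [ 0.35929235 -1.32179911 -0.13340598]
```

View pics/wrist1.png

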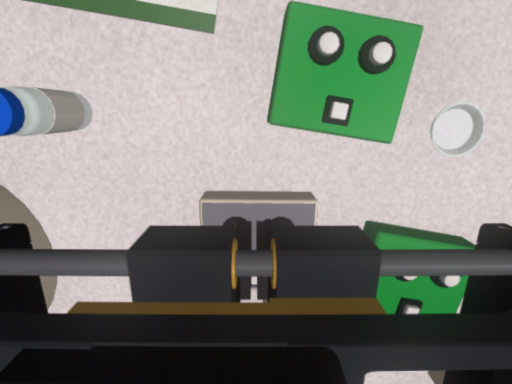

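The wrist image shows the correct console partly hidden behind the gripper at (258,200). The tilted camera sees what lies on the robot's side of the tool, so I move on along +x to uncover it.

Request:
{"fn": "move_arm", "kwargs": {"increments": "1 0.03 0 0 0 0 0;1 0.06 0 0 0 0 0;1 0.1 0 0 0 0 0;1 0.14 0 0 0 0 0;1 0.14 0 0 0 0 0;1 0.14 0 0 0 0 0;1 0.14 0 0 0 0 0"}}

```text
time_s: 2.1
tcp_pos: [0.6211, -0.2291, 0.2226]
ee_rot: [[0.964, -0.001, -0.266], [0.266, 0.0, 0.964], [-0.001, -1.0, 0.0]]
wrist_force: [-0.1, -0.8, 0.7]
gripper_width: 0.004
```

```bash
python3 snap.py 2 wrist
```

```text
2.1 [ 0.62106341 -0.22914025  0.22255388] [[0.9639, -0.0007, -0.2662], [0.2662, 0.0, 0.9639], [-0.0006, -1.0, 0.0002]] 0.004361280400825719 [-0.12142396 -0.81697969  0.67958732]
```

View pics/wrist2.png

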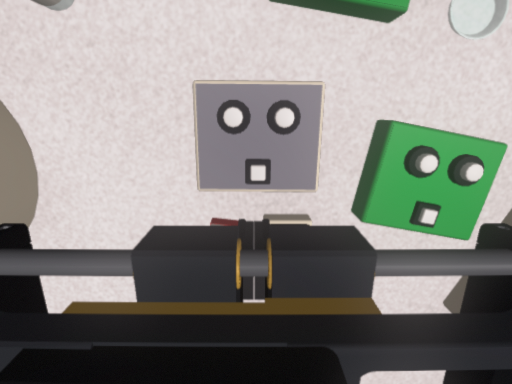

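```bash
python3 - <<'E'
from h import *
p,im,d=load("wrist",2)
g=cv2.cvtColor(im,cv2.COLOR_RGB2GRAY)
W=cloud(p,d)
out={}
for nm,(u,v),z in(("L",(285,118),.067),("R",(234,118),.067),("S",(258,173),.059)):
    roi=g[v-11:v+12,u-11:u+12]; m=(roi>150).astype(np.uint8)
    k,l,s,c=cv2.connectedComponentsWithStats(m); i=l[11,11]
    uv=c[i]+[u-11,v-11]
    X=onplane(p,uv,z)[0];out[nm]=X
    q=W[v-11:v+12,u-11:u+12][l==i]
    print(nm,s[i],uv,X,np.nanmedian(q,0))
y=out["L"]-out["R"];print("sep",np.linalg.norm(y),"yaw",np.degrees(np.arctan2(-y[0],y[1])))
m=(out["L"]+out["R"])/2;e=out["S"]-m;print("mid",m,"S dist",np.linalg.norm(e[:2]),np.degrees(np.arctan2(e[1],e[0])))
# top rect from corners
c=[(194,81),(323,81),(317,192),(198,192)]
P=onplane(p,c,.045);print(P)
f=np.load("pics/wrist2.npz");dl=f["rot"].T@(m-f["tcp"]);print("tool delta",dl)
# cam extrinsics in tool
print(f["rot"].T@(f["t"]-f["tcp"]))
E
```

```text
L [  2   1  18  20 288] [284.44791667 117.29513889] [ 0.54790552 -0.2142399   0.067     ] [ 0.54788684 -0.21422878  0.06710821]
R [  1   0  19  20 297] [232.79461279 116.75084175] [ 0.56217822 -0.26799957  0.067     ] [ 0.56211804 -0.26794693  0.06703231]
S [  4   4  15  15 219] [257.87671233 172.88584475] [ 0.61596643 -0.22473379  0.059     ] [ 0.61581277 -0.22468084  0.05911268]
sep 0.055622050885077934 yaw 14.868499429742679
mid [ 0.55504187 -0.24111973  0.067     ] S dist 0.06308962955685825 15.053733367559929
[[ 0.53688852 -0.32076142  0.045     ]
 [ 0.49845518 -0.18187575  0.045     ]
 [ 0.62250867 -0.146792    0.045     ]
 [ 0.6615902  -0.28845565  0.045     ]]
tool delta [-0.06673005  0.15559745  0.00599106]
[-7.30056611e-02 -1.62292272e-01  9.08392850e-05]
```

The wrist image shows the grey console with the round keys at (233,117) and (284,117) and the square key at (258,173). The measured separation is 55.6 mm and the square key is 63.1 mm away, which matches the description. Now to the reader.

Request:
{"fn": "move_arm", "kwargs": {"increments": "1 0.012 0 0.064 0 0.063 0;1 0.023 0 0.128 0 0.126 0;1 0.035 0 0.192 0 0.19 0;1 0.046 0 0.256 0 0.25 0;1 0.058 0 0.32 0 0.31 0;1 0.07 0 0.385 0 0.38 0;1 0.081 0 0.449 0 0.44 0;1 0.081 0 0.449 0 0.44 0"}}

```text
time_s: 2.95
tcp_pos: [0.5844, 0.1709, 0.2237]
ee_rot: [[0.985, 0.001, 0.17], [-0.17, 0.001, 0.985], [0.001, -1.0, 0.001]]
wrist_force: [1.5, -0.5, 0.9]
gripper_width: 0.002
```

Request:
{"fn": "move_arm", "kwargs": {"increments": "1 0 0 0 0 0 0;1 0 0 0 0 0 0;1 0 0 0 0 0 0;1 0 0 0 0 0 0"}}

```text
time_s: 3.35
tcp_pos: [0.5854, 0.1684, 0.2229]
ee_rot: [[0.985, 0.0, 0.171], [-0.171, 0.0, 0.985], [0.0, -1.0, 0.0]]
wrist_force: [0.0, -0.0, -0.2]
gripper_width: 0.005
```

```bash
python3 snap.py 3 wrist
```

```text
3.35 [0.58542997 0.16841224 0.2229116 ] [[0.9853, 0.0003, 0.1706], [-0.1706, 0.0001, 0.9853], [0.0002, -1.0, 0.0002]] 0.005497891050226826 [ 0.04343803 -0.03206527 -0.22914851]
```

View pics/wrist3.png

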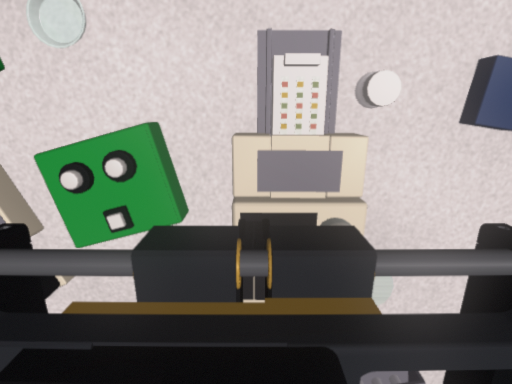

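```bash
python3 - <<'E'
import cv2
a=cv2.imread("pics/wrist3.png")
cv2.imwrite("pics/c3.png",cv2.resize(a[20:150,220:420],None,fx=4,fy=4,interpolation=cv2.INTER_CUBIC))
E
```

```text
(no output)
```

View pics/c3.png

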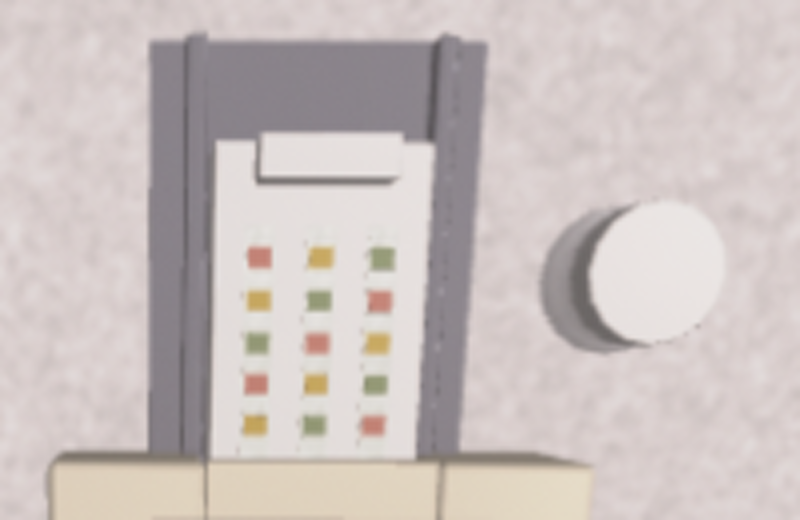

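```bash
python3 - <<'E'
from h import *
p,im,d=load("wrist",3)
f=lambda c:(np.array(c)+.5)/4+[219.5,19.5]
led=onplane(p,f([(151,42),(487,42),(458,450),(151,450)]),.010)
low=onplane(p,f([(52,462),(592,466)]),.050)
cas=onplane(p,f([(216,141),(435,143),(417,457),(210,457)]),.028)
tab=onplane(p,f([(262,132),(404,134)]),.040)
jar=onplane(p,f([(657,272)]),.040)
for n,x in(("led",led),("low",low),("cas",cas),("tab",tab),("jar",jar)):print(n,x.round(4).tolist())
ang=lambda a,b:np.degrees(np.arctan2(*(b-a)[[1,0]]))
print("angles",ang(led[0],led[3]),ang(led[1],led[2]),ang(low[0],low[1])-90,ang(cas[0],cas[3]),ang(cas[1],cas[2]),ang(cas[0],cas[1])-90,ang(tab[0],tab[1])-90)
yaw=np.radians(-9.9);ex=np.array([np.cos(yaw),np.sin(yaw)]);ey=np.array([-ex[1],ex[0]])
o1=led[:2,:2].mean(0)+.12*ex; o2=low[:,:2].mean(0); print("origin",o1,o2)
o=(o1+o2)/2
for x in (led,low,cas,tab,jar): print(((x[:,:2]-o)@np.c_[ex,ey]*1000).round(1).tolist())
fz=np.load("pics/wrist3.npz");print("tcp in reader",(fz["tcp"][:2]-o)@np.c_[ex,ey])
W=cloud(p,d)
q=W[55:75,280:325];print("cass z",np.nanmedian(q[...,2]),"ledge z",np.nanmedian(W[36:48,280:320,2]))
E
```

```text
led [[0.4231, 0.202, 0.01], [0.4397, 0.3001, 0.01], [0.5569, 0.2798, 0.01], [0.5402, 0.1822, 0.01]]
low [[0.5358, 0.1534, 0.05], [0.5634, 0.3072, 0.05]]
cas [[0.456, 0.2151, 0.028], [0.467, 0.2771, 0.028], [0.5548, 0.2624, 0.028], [0.544, 0.1996, 0.028]]
tab [[0.4578, 0.2269, 0.04], [0.4649, 0.2657, 0.04]]
jar [[0.513, 0.3332, 0.04]]
angles -9.611449621842572 -9.849009472679123 -10.162511817322184 -9.957107995272452 -9.535301036384228 -10.111878495870002 -10.36268706402933
origin [0.54957331 0.23044338] [0.54958135 0.23031267]
[[-119.8, -49.7], [-120.3, 49.8], [-1.3, 49.9], [-1.0, -49.1]]
[[-0.3, -78.2], [0.4, 78.1]]
[[-89.6, -31.1], [-89.4, 31.9], [-0.3, 32.4], [-0.2, -31.2]]
[[-89.8, -19.2], [-89.5, 20.2]]
[[-53.7, 95.0]]
tcp in reader [ 0.04597249 -0.05487896]
cass z 0.029224749932426936 ledge z 0.010049647934098821
```

The wrist image shows the ledge with the cassette's near edge at about (301,54), its tab, and the jar at (384,87). The reader's origin is at (0.5496, 0.2304) with yaw −9.9°, and the cassette is 64.7 mm short of home. I'll go behind it and lower.

Request:
{"fn": "move_arm", "kwargs": {"increments": "1 -0.04 0 0.014 0 0 0;1 -0.08 0 0.028 0 0 0;1 -0.12 0 0.042 0 0 0;1 -0.162 0 0.055 0 0 0;1 -0.162 0.04 0.055 0 0 0;1 -0.162 0.08 0.055 0 0 0;1 -0.162 0.12 0.055 0 0 0;1 -0.162 0.12 0.055 0 0 0"}}

```text
time_s: 4.2
tcp_pos: [0.4322, 0.2479, 0.0982]
ee_rot: [[0.985, -0.009, 0.171], [-0.171, -0.008, 0.985], [-0.007, -1.0, -0.009]]
wrist_force: [0.2, -1.2, -0.1]
gripper_width: 0.007
```

```bash
cat > pos.py <<'E'
import numpy as np
from station import sense
s=sense();o=np.array([.5496,.2304]);a=np.radians(-9.9)
R=np.array([[np.cos(a),-np.sin(a)],[np.sin(a),np.cos(a)]])
print(s["time_s"],"reader mm",((s["tcp_pos"][:2]-o)@R*1000).round(2),"z",s["tcp_pos"][2]*1000,"yaw",np.degrees(np.arctan2(s["ee_rot"][1,0],s["ee_rot"][0,0])),"F",s["wrist_force"].round(2))
E
python3 pos.py; python3 snap.py 4 wrist
```

```text
4.2 reader mm [-118.66   -2.9 ] z 98.18086409518395 yaw -9.839418060189152 F [ 0.17 -1.22 -0.12]
4.2 [0.4322056  0.24794416 0.09818086] [[0.9853, -0.0085, 0.1708], [-0.1709, -0.0078, 0.9853], [-0.007, -0.9999, -0.0092]] 0.00708062084375131 [ 0.16506781 -1.2193276  -0.11921956]
```

View pics/wrist4.png

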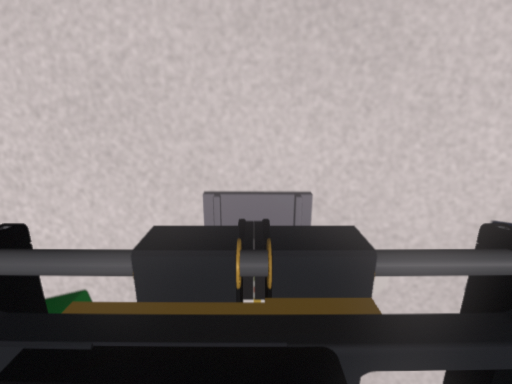

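Request:
{"fn": "move_arm", "kwargs": {"increments": "1 0 0 0 0 0 0;1 0 0 0 0 0 0;1 0 0 0 0 0 0"}}

```text
time_s: 4.55
tcp_pos: [0.436, 0.2523, 0.1044]
ee_rot: [[0.986, 0.003, 0.169], [-0.169, 0.003, 0.986], [0.002, -1.0, 0.003]]
wrist_force: [0.6, -0.2, -0.2]
gripper_width: 0.0
```

```bash
python3 pos.py
```

```text
4.55 reader mm [-115.66    2.04] z 104.44609606708197 yaw -9.705099048701324 F [ 0.65 -0.18 -0.16]
```

Request:
{"fn": "move_arm", "kwargs": {"increments": "1 0 0.012 0 0 0 0;1 0 0.024 0 0 0 0;1 0 0.038 0 0 0 0;1 0 0.052 0 0 0 0;1 0 0.065 0 0 0 0;1 0 0.065 0 0 0 0;1 0 0.065 0 0 0 0"}}

```text
time_s: 5.25
tcp_pos: [0.4355, 0.252, 0.0384]
ee_rot: [[0.986, 0.001, 0.168], [-0.168, 0.001, 0.986], [0.001, -1.0, 0.001]]
wrist_force: [0.1, 0.5, 0.8]
gripper_width: 0.001
```

```bash
python3 pos.py
```

```text
5.25 reader mm [-116.14    1.67] z 38.3865809779519 yaw -9.680567243668703 F [0.06 0.53 0.8 ]
```

Request:
{"fn": "move_arm", "kwargs": {"increments": "1 0 0.007 -0.0005 0 0 0;1 0 0.014 -0.001 0 0 0;1 0 0.02 -0.0015 0 0 0;1 0 0.02 -0.0015 0 0 0;1 0 0.02 -0.0015 0 0 0"}}

```text
time_s: 5.75
tcp_pos: [0.4347, 0.25, 0.0173]
ee_rot: [[0.986, -0.0, 0.168], [-0.168, -0.001, 0.986], [-0.0, -1.0, -0.001]]
wrist_force: [0.8, 0.5, -0.2]
gripper_width: 0.006
```

```bash
python3 pos.py; python3 snap.py 5 scene side; python3 - <<'E'
import cv2
a=cv2.imread("pics/scene5.png")[160:250,270:390];b=cv2.imread("pics/side5.png")[210:300,190:310]
cv2.imwrite("pics/c5.png",cv2.resize(cv2.hconcat([a,b]),None,fx=3.3,fy=3.3,interpolation=cv2.INTER_CUBIC))
E
```

```text
5.75 reader mm [-116.57   -0.47] z 17.32434011770008 yaw -9.68962843146206 F [ 0.75  0.46 -0.19]
5.8 [0.4348054  0.25012186 0.01751433] [[0.9857, -0.0, 0.1683], [-0.1683, -0.0001, 0.9857], [0.0, -1.0, -0.0001]] 0.009798759003796514 [-0.36851554 -0.77090003 -0.96567687]
```

View pics/c5.png

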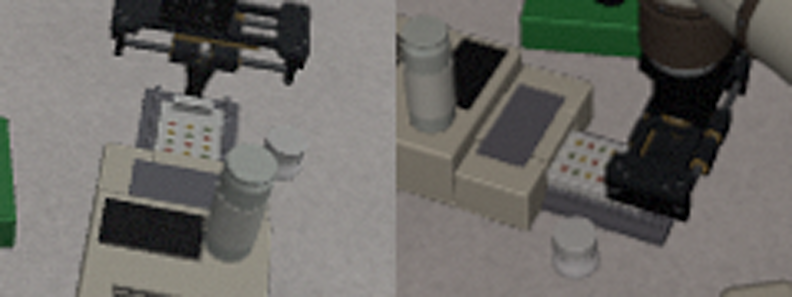

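The crop shows the closed fingers behind the tab and between the rails. Pushing now.

Request:
{"fn": "move_arm", "kwargs": {"increments": "1 0.008 0 0 0 0 0;1 0.016 0 0 0 0 0;1 0.023 0 0 0 0 0;1 0.03 0 0 0 0 0;1 0.037 0 0 0 0 0;1 0.044 0 0 0 0 0;1 0.052 0 0 0 0 0;1 0.06 0 0 0 0 0"}}

```text
time_s: 6.65
tcp_pos: [0.4945, 0.2398, 0.0175]
ee_rot: [[0.986, -0.0, 0.168], [-0.168, -0.0, 0.986], [-0.0, -1.0, -0.0]]
wrist_force: [-1.8, 0.3, 1.4]
gripper_width: 0.004
```

```bash
python3 pos.py
```

```text
6.65 reader mm [-55.9   -0.17] z 17.532298172389332 yaw -9.693805808265454 F [-1.75  0.34  1.43]
```

Request:
{"fn": "move_arm", "kwargs": {"increments": "1 0.005 0 0 0 0 0;1 0.01 0 0 0 0 0;1 0.014 0 0 0 0 0;1 0.017 0 0 0 0 0;1 0.019 0 0 0 0 0;1 0.019 0 0 0 0 0"}}

```text
time_s: 7.25
tcp_pos: [0.513, 0.2369, 0.0176]
ee_rot: [[0.986, 0.001, 0.168], [-0.168, 0.0, 0.986], [0.001, -1.0, 0.0]]
wrist_force: [0.3, 0.1, 0.5]
gripper_width: 0.007
```

```bash
python3 pos.py
```

```text
7.25 reader mm [-37.12   0.07] z 17.553145930557843 yaw -9.698463587713908 F [0.3  0.09 0.47]
```

Not at the stop yet, since there is no counter-force, so I creep on.

Request:
{"fn": "move_arm", "kwargs": {"increments": "1 0.001 0 0 0 0 0;1 0.002 0 0 0 0 0;1 0.003 0 0 0 0 0;1 0.004 0 0 0 0 0;1 0.004 0 0 0 0 0"}}

```text
time_s: 7.75
tcp_pos: [0.5132, 0.2367, 0.0176]
ee_rot: [[0.986, -0.005, 0.169], [-0.169, -0.001, 0.986], [-0.005, -1.0, -0.001]]
wrist_force: [-12.8, 5.8, 7.2]
gripper_width: 0.003
```

```bash
python3 pos.py
```

```text
7.75 reader mm [-36.91  -0.07] z 17.594287778449917 yaw -9.709429612409075 F [-12.76   5.78   7.24]
```

Force rose to about 13 N with no further travel, so it seems to be at the stop. I'll back off and check by picture.

Request:
{"fn": "move_arm", "kwargs": {"increments": "1 -0.004 0 0 0 0 0;1 -0.02 0 0 0 0 0;1 -0.04 0 0 0 0 0;1 -0.05 -0.03 0 0 0 0;1 -0.05 -0.07 0 0 0 0;1 -0.05 -0.12 0 0 0 0;1 -0.05 -0.16 0 0 0 0;1 -0.05 -0.2 0 0 0 0"}}

```text
time_s: 8.55
tcp_pos: [0.4674, 0.2444, 0.2199]
ee_rot: [[0.986, 0.002, 0.168], [-0.168, 0.001, 0.986], [0.002, -1.0, 0.001]]
wrist_force: [1.1, -0.3, -0.7]
gripper_width: 0.006
```

Request:
{"fn": "move_arm", "kwargs": {"increments": "1 0.05 0 0 0 0 0;1 0.1 0 0 0 0 0;1 0.13 0 0 0 0 0;1 0.13 0 0 0 0 0;1 0.13 0 0 0 0 0;1 0.13 0 0 0 0 0;1 0.13 0 0 0 0 0"}}

```text
time_s: 9.25
tcp_pos: [0.5946, 0.223, 0.218]
ee_rot: [[0.986, 0.0, 0.167], [-0.167, 0.0, 0.986], [0.0, -1.0, 0.0]]
wrist_force: [0.2, 0.6, 0.2]
gripper_width: 0.002
```

```bash
python3 pos.py;python3 snap.py 6 wrist;  python3 - <<'E'
import cv2
a=cv2.imread("pics/wrist6.png")
cv2.imwrite("pics/c6.png",cv2.resize(a[0:200,150:420],None,fx=2.9,fy=2.9,interpolation=cv2.INTER_CUBIC))
E
```

```text
9.25 reader mm [45.58  0.41] z 218.0426484412182 yaw -9.631148084389386 F [0.16 0.59 0.21]
9.25 [0.59456929 0.22296554 0.21804265] [[0.9859, 0.0004, 0.1673], [-0.1673, 0.0002, 0.9859], [0.0004, -1.0, 0.0003]] 0.002366912501304241 [0.15741378 0.58509585 0.21422833]
```

View pics/c6.png

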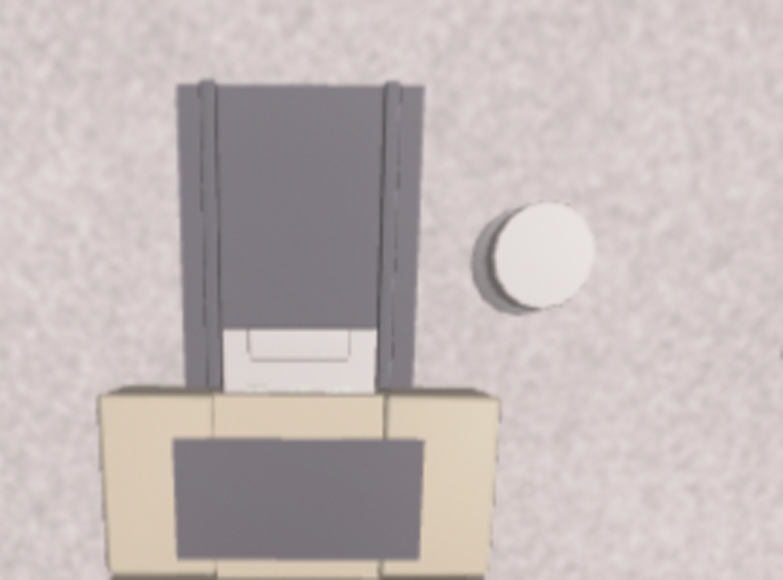

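```bash
python3 - <<'E'
from h import *
p,im,d=load("wrist",6)
f=lambda c:(np.array(c)+.5)/2.9+[149.5,-.5]
a=np.radians(-9.9);R=np.array([[np.cos(a),-np.sin(a)],[np.sin(a),np.cos(a)]]);o=np.array([.5496,.2304])
for n,c,z in(("led",[(178,85),(424,86)],.01),("mouth",[(99,397),(498,400)],.05),("cas",[(224,328),(377,329)],.028),("tab",[(249,328),(349,328)],.04),("jar",[(544,254)],.04)):
    print(n,((onplane(p,f(c),z)[:,:2]-o)@R*1000).round(1).tolist())
# row profile of grey at cassette edge
g=cv2.cvtColor(im,cv2.COLOR_RGB2GRAY)
for u in (229,273): print(u,g[106:140,u].tolist())
print(g[106:140,255].tolist())
E
```

```text
led [[-119.9, -49.0], [-120.1, 49.9]]
mouth [[0.8, -78.4], [1.2, 78.5]]
cas [[-25.4, -30.7], [-25.3, 32.0]]
tab [[-25.5, -19.7], [-25.7, 19.9]]
jar [[-54.0, 95.0]]
229 [124, 124, 124, 124, 124, 123, 124, 155, 204, 214, 215, 215, 215, 215, 215, 215, 215, 215, 215, 215, 215, 214, 214, 215, 214, 215, 214, 214, 204, 181, 181, 203, 205, 205]
273 [125, 125, 125, 125, 125, 125, 126, 155, 206, 217, 218, 218, 218, 218, 218, 218, 219, 218, 217, 218, 218, 218, 218, 218, 218, 218, 218, 218, 214, 193, 175, 203, 206, 207]
[123, 123, 124, 123, 124, 124, 123, 159, 211, 218, 218, 217, 216, 216, 216, 215, 214, 199, 188, 213, 217, 216, 216, 216, 216, 216, 217, 220, 211, 179, 174, 203, 206, 205]
```

The cassette's near face measures 25.4 mm outside the mouth, so it is home to within 0.5 mm, and the jar has not moved. Now to the console with the gripper half open, so the fingers are about 56 mm apart.

Request:
{"fn": "move_arm", "kwargs": {"increments": "0 0.005 0 -0.058 0 -0.054 0;0 0.01 0 -0.116 0 -0.108 0;0 0.014 0 -0.174 0 -0.162 0;0 0.019 0 -0.232 0 -0.216 0;0 0.024 0 -0.29 0 -0.27 0;0 0.029 0 -0.348 0 -0.324 0;0 0.033 0 -0.406 0 -0.378 0;0 0.038 0 -0.464 0 -0.43 0"}}

```text
time_s: 10.1
tcp_pos: [0.5598, -0.1771, 0.2184]
ee_rot: [[0.965, 0.001, -0.261], [0.261, -0.0, 0.965], [0.001, -1.0, -0.001]]
wrist_force: [1.7, -0.4, 0.4]
gripper_width: 0.497
```

Request:
{"fn": "move_arm", "kwargs": {"increments": "0 0 0 0 0 0 0;0 0 0 0 0 0 0;0 0 0 0 0 0 0;0 0 0 0 0 0 0;0 0 0 0 0 0 0"}}

```text
time_s: 10.6
tcp_pos: [0.5607, -0.1745, 0.2177]
ee_rot: [[0.966, 0.0, -0.26], [0.26, 0.0, 0.966], [0.0, -1.0, -0.0]]
wrist_force: [0.3, 0.5, -0.0]
gripper_width: 0.503
```

```bash
cat > kpos.py <<'E'
import numpy as np
from station import sense
s=sense();m=np.array([.5550,-.2411,.067]);R=s["ee_rot"]
print(s["time_s"],"tool-frame delta to key mid mm",(R.T@(m-s["tcp_pos"])*1000).round(2),"yaw",np.degrees(np.arctan2(R[1,0],R[0,0])).round(2),"tilt",R[2].round(4),"w",s["gripper_width"],"F",s["wrist_force"].round(2),"M",s["moment"].round(3))
E
python3 kpos.py
```

```text
10.6 tool-frame delta to key mid mm [-22.91 150.74 -62.81] yaw 15.07 tilt [ 3.e-04 -1.e+00 -1.e-04] w 0.5028323982324395 F [ 0.3   0.47 -0.03] M [-0.025  0.047  0.021]
```

Request:
{"fn": "move_arm", "kwargs": {"increments": "0 -0.012 0 -0.031 0 0 0;0 -0.023 0 -0.063 0 0 0;0 -0.023 0.03 -0.063 0 0 0;0 -0.023 0.06 -0.063 0 0 0;0 -0.023 0.09 -0.063 0 0 0;0 -0.023 0.12 -0.063 0 0 0;0 -0.023 0.12 -0.063 0 0 0;0 -0.023 0.12 -0.063 0 0 0"}}

```text
time_s: 11.4
tcp_pos: [0.5551, -0.2423, 0.0979]
ee_rot: [[0.966, -0.0, -0.259], [0.259, -0.001, 0.966], [-0.001, -1.0, -0.001]]
wrist_force: [0.5, -0.8, 0.6]
gripper_width: 0.501
```

Request:
{"fn": "move_arm", "kwargs": {"increments": "0 0 0 0 0 0 0;0 0 0 0 0 0 0;0 0 0 0 0 0 0"}}

```text
time_s: 11.7
tcp_pos: [0.5553, -0.2427, 0.099]
ee_rot: [[0.966, 0.003, -0.258], [0.258, -0.001, 0.966], [0.002, -1.0, -0.001]]
wrist_force: [0.0, -0.0, -0.8]
gripper_width: 0.5
```

```bash
python3 kpos.py; python3 snap.py 7 wrist scene side; python3 - <<'E'
import cv2
a=cv2.imread("pics/scene7.png")[140:240,130:250];b=cv2.imread("pics/side7.png")[90:190,210:330]
cv2.imwrite("pics/c7.png",cv2.resize(cv2.hconcat([a,b]),None,fx=3.3,fy=3.3,interpolation=cv2.INTER_CUBIC))
E
```

```text
11.7 tool-frame delta to key mid mm [ 0.08 32.04  1.64] yaw 14.96 tilt [ 0.0024 -1.     -0.0012] w 0.49972686859520854 F [ 0.   -0.04 -0.78] M [ 0.042 -0.033  0.007]
11.8 [ 0.55485138 -0.24268635  0.09845097] [[0.9662, 0.0015, -0.2578], [0.2578, -0.0002, 0.9662], [0.0014, -1.0, -0.0006]] 0.49636278745611795 [-0.27567759  0.4593936  -0.24922825]
```

View pics/c7.png

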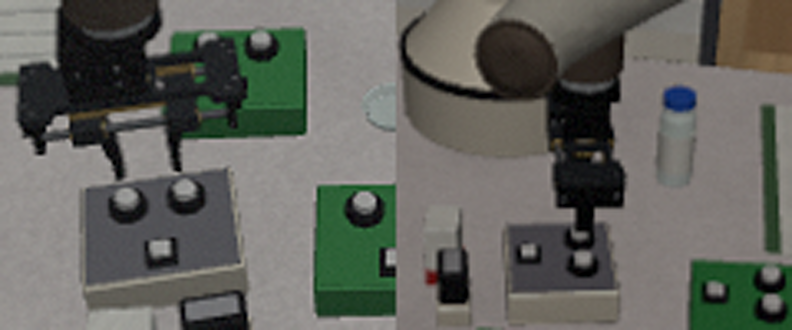

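View pics/wrist7.png

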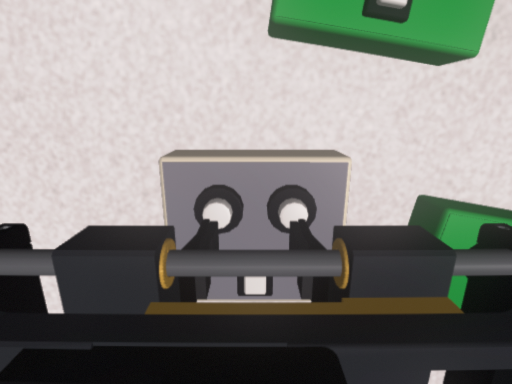

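```bash
python3 - <<'E'
from h import *
p,im,d=load("wrist",7);f=np.load("pics/wrist7.npz")
for x in(-.0095,0):
  for s in(-.037,-.028,-.0217,.0217,.028,.037):
    print(x,s,proj(p,f["tcp"]+f["rot"]@np.array([x,0,s])).round(1))
cv2.imwrite("pics/c8.png",cv2.resize(cv2.imread("pics/wrist7.png")[180:260,190:320],None,fx=6,fy=6,interpolation=cv2.INTER_CUBIC))
g=cv2.cvtColor(im,cv2.COLOR_RGB2GRAY)
for nm,(u,v) in(("L",(294,214)),("R",(218,214))):
    pass
print(onplane(p,[(294,214),(218,214)],.067))
E
```

```text
-0.0095 -0.037 [[192.  219.7]]
-0.0095 -0.028 [[206.8 219.7]]
-0.0095 -0.0217 [[217.2 219.7]]
-0.0095 0.0217 [[288.8 219.7]]
-0.0095 0.028 [[299.2 219.7]]
-0.0095 0.037 [[314.  219.7]]
0 -0.037 [[192.9 234.1]]
0 -0.028 [[207.5 234.2]]
0 -0.0217 [[217.8 234.2]]
0 0.0217 [[288.3 234.1]]
0 0.028 [[298.6 234.1]]
0 0.037 [[313.2 234.1]]
[[ 0.54640188 -0.21451918  0.067     ]
 [ 0.56056031 -0.26749223  0.067     ]]
```

View pics/c8.png

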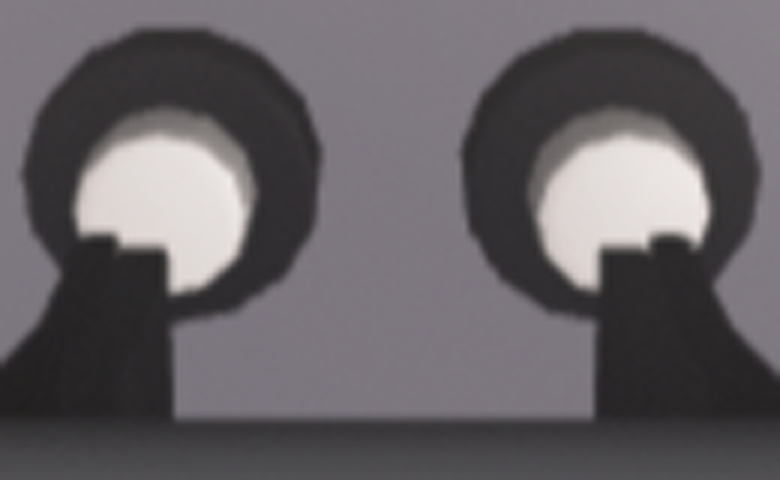

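The fingertips are about 10 mm thick, inner faces at ±21.7 mm, and hang over the keys at (218,214) and (294,214). I open slightly for a 28 mm centre offset, correct sideways by 1.6 mm and descend to just above the keys.

Request:
{"fn": "move_arm", "kwargs": {"increments": "-0.06 0 0.007 0.0016 0 0 0;-0.06 0 0.014 0.0016 0 0 0;-0.06 0 0.02 0.0016 0 0 0;-0.06 0 0.025 0.0016 0 0 0;-0.06 0 0.025 0.0016 0 0 0;-0.06 0 0.025 0.0016 0 0 0;-0.06 0 0.025 0.0016 0 0 0;-0.06 0 0.025 0.0016 0 0 0"}}

```text
time_s: 12.65
tcp_pos: [0.5543, -0.2411, 0.0729]
ee_rot: [[0.966, 0.001, -0.258], [0.258, -0.0, 0.966], [0.001, -1.0, -0.0]]
wrist_force: [-1.1, 0.1, 1.2]
gripper_width: 0.535
```

```bash
python3 kpos.py
```

```text
12.65 tool-frame delta to key mid mm [ 0.65  5.87 -0.12] yaw 14.94 tilt [ 6.e-04 -1.e+00 -3.e-04] w 0.5345115137614987 F [-1.13  0.05  1.17] M [-0.002  0.007  0.004]
```

Request:
{"fn": "move_arm", "kwargs": {"increments": "-0.06 0.0005 0.003 0 0 0 0;-0.06 0.0005 0.006 0 0 0 0;-0.06 0.0005 0.009 0 0 0 0;-0.06 0.0005 0.012 0 0 0 0;-0.06 0.0005 0.014 0 0 0 0;-0.06 0.0005 0.014 0 0 0 0"}}

```text
time_s: 13.25
tcp_pos: [0.5549, -0.241, 0.0613]
ee_rot: [[0.966, 0.001, -0.259], [0.259, -0.001, 0.966], [0.001, -1.0, -0.001]]
wrist_force: [-4.8, 4.0, 16.5]
gripper_width: 0.526
```

```bash
python3 kpos.py
```

```text
13.25 tool-frame delta to key mid mm [ 0.06 -5.67 -0.13] yaw 15.0 tilt [ 5.0e-04 -1.0e+00 -1.1e-03] w 0.5261547202267357 F [-4.77  3.97 16.52] M [ 1.124  1.325 -0.051]
```

Fz is 16.5 N at TCP z 61.3 mm and the moment is balanced, so both keys are at their stops. Holding.

Request:
{"fn": "move_arm", "kwargs": {"increments": "-0.06 0 0 0 0 0 0;-0.06 0 0 0 0 0 0;-0.06 0 0 0 0 0 0;-0.06 0 0 0 0 0 0;-0.06 0 0 0 0 0 0;-0.06 0 0 0 0 0 0;-0.06 0 0 0 0 0 0;-0.06 0 0 0 0 0 0"}}

```text
time_s: 14.05
tcp_pos: [0.5549, -0.241, 0.0613]
ee_rot: [[0.966, 0.001, -0.259], [0.259, -0.001, 0.966], [0.001, -1.0, -0.001]]
wrist_force: [-3.8, 3.7, 14.4]
gripper_width: 0.528
```

```bash
python3 kpos.py; python3 snap.py 9 wrist side scene;python3 - <<'E'
import cv2
a=cv2.imread("pics/scene9.png")[170:230,150:210];b=cv2.imread("pics/side9.png")[135:195,230:290];c=cv2.imread("pics/wrist9.png")[180:240,190:320]
cv2.imwrite("pics/c9.png",cv2.resize(cv2.hconcat([a,b,c]),None,fx=3.1,fy=3.1,interpolation=cv2.INTER_CUBIC))
E
```

```text
14.05 tool-frame delta to key mid mm [ 0.09 -5.68 -0.11] yaw 14.99 tilt [ 8.0e-04 -1.0e+00 -1.2e-03] w 0.5276752351972446 F [-3.76  3.66 14.35] M [1.084 1.321 0.017]
14.15 [ 0.55490447 -0.24101943  0.06134335] [[0.966, 0.0011, -0.2587], [0.2587, -0.0009, 0.966], [0.0009, -1.0, -0.0012]] 0.5328397873457923 [-4.65159076  3.17374908 14.81361786]
```

View pics/c9.png

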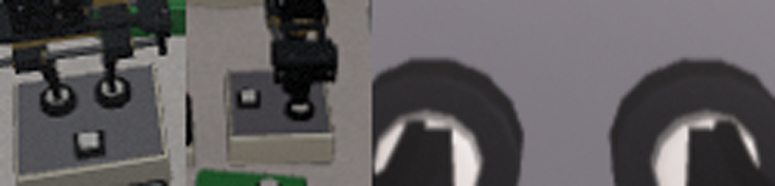

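The crop shows one fingertip on each key, both keys down and the square key clear. I keep holding.

Request:
{"fn": "move_arm", "kwargs": {"increments": "-0.06 0 0 0 0 0 0;-0.06 0 0 0 0 0 0;-0.06 0 0 0 0 0 0;-0.06 0 0 0 0 0 0;-0.06 0 0 0 0 0 0;-0.06 0 0 0 0 0 0;-0.06 0 0 0 0 0 0;-0.06 0 0 0 0 0 0"}}

```text
time_s: 15.0
tcp_pos: [0.5549, -0.241, 0.0613]
ee_rot: [[0.966, 0.001, -0.259], [0.259, -0.001, 0.966], [0.001, -1.0, -0.001]]
wrist_force: [-3.6, 3.7, 14.9]
gripper_width: 0.527
```

Request:
{"fn": "move_arm", "kwargs": {"increments": "-0.06 0 0 0 0 0 0;-0.06 0 0 0 0 0 0;-0.06 0 0 0 0 0 0;-0.06 0 0 0 0 0 0;-0.06 0 0 0 0 0 0;-0.06 0 0 0 0 0 0;-0.06 0 0 0 0 0 0;-0.06 0 0 0 0 0 0"}}

```text
time_s: 15.8
tcp_pos: [0.5549, -0.241, 0.0613]
ee_rot: [[0.966, 0.001, -0.259], [0.259, -0.001, 0.966], [0.001, -1.0, -0.001]]
wrist_force: [-3.8, 3.4, 15.6]
gripper_width: 0.53
```

Request:
{"fn": "move_arm", "kwargs": {"increments": "-0.06 0 0 0 0 0 0;-0.06 0 0 0 0 0 0;-0.06 0 0 0 0 0 0;-0.06 0 0 0 0 0 0;-0.06 0 0 0 0 0 0;-0.06 0 0 0 0 0 0;-0.06 0 0 0 0 0 0;-0.06 0 0 0 0 0 0"}}

```text
time_s: 16.6
tcp_pos: [0.5549, -0.241, 0.0613]
ee_rot: [[0.966, 0.001, -0.259], [0.259, -0.001, 0.966], [0.001, -1.0, -0.001]]
wrist_force: [-4.8, 2.9, 15.1]
gripper_width: 0.531
```

Request:
{"fn": "move_arm", "kwargs": {"increments": "-0.06 0 -0.003 0 0 0 0;-0.06 0 -0.006 0 0 0 0;-0.06 0 -0.01 0 0 0 0;-0.06 0 -0.015 0 0 0 0;-0.06 0 -0.03 0 0 0 0;-0.06 0 -0.06 0 0 0 0;-0.06 0 -0.1 0 0 0 0;-0.06 0 -0.14 0 0 0 0"}}

```text
time_s: 17.4
tcp_pos: [0.5539, -0.2409, 0.199]
ee_rot: [[0.966, -0.002, -0.258], [0.258, 0.0, 0.966], [-0.002, -1.0, 0.001]]
wrist_force: [1.0, 0.1, -0.5]
gripper_width: 0.529
```

Request:
{"fn": "move_arm", "kwargs": {"increments": "-0.06 0.04 -0.02 0 0 0 0;-0.06 0.08 -0.02 0 0 0 0;-0.06 0.08 -0.02 0 0 0 0;-0.06 0.08 -0.02 0 0 0 0;-0.06 0.08 -0.02 0 0 0 0"}}

```text
time_s: 17.9
tcp_pos: [0.6308, -0.2204, 0.2176]
ee_rot: [[0.966, -0.002, -0.258], [0.258, 0.0, 0.966], [-0.002, -1.0, 0.001]]
wrist_force: [-0.0, -0.0, 0.7]
gripper_width: 0.529
```

```bash
python3 snap.py 10 wrist scene side; python3 - <<'E'
from h import *
for k in(7,10):
    pass
p,im,d=load("wrist",10);W=cloud(p,d)
g=cv2.cvtColor(im,cv2.COLOR_RGB2GRAY)
for X in([.5479,-.2142,.067],[.5622,-.268,.067],[.616,-.2247,.059]):
    u,v=proj(p,X)[0].round().astype(int); print(u,v,np.nanmedian(W[v-4:v+5,u-4:u+5,2]))
E
```

```text
18.0 [ 0.63084157 -0.22067558  0.21835179] [[0.9664, -0.001, -0.2572], [0.2572, 0.0001, 0.9664], [-0.001, -1.0, 0.0004]] 0.5279138989311518 [ 0.34343895 -0.60588517  0.09417965]
279 106 0.06716570236140001
226 106 0.06707703096031659
253 164 0.059306237008842855
```

View pics/wrist10.png

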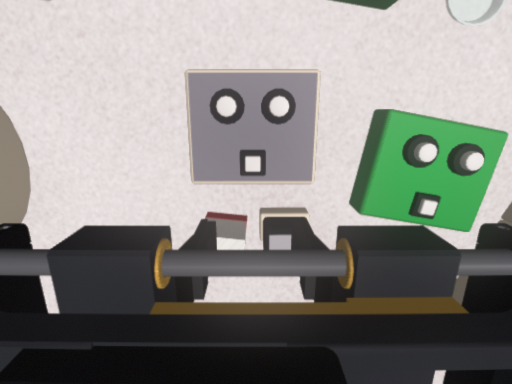

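View pics/scene10.png

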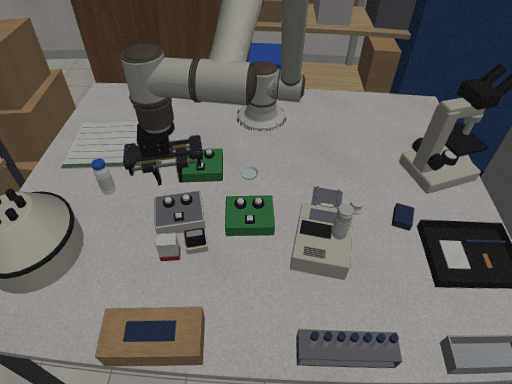

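The keys at (279,106), (226,106) and the square at (253,164) stand at 67.2, 67.1 and 59.3 mm, so all three are up. The bystanders are where they were and the cassette is still in the bay. Handing in.

```bash
python3 -c "
from station import r
print(r.finish_job())"
```

```text
the job is handed in; nothing more can be done
None
```

I pushed the cassette about 64 mm along its ledge with the closed fingers until the force rose to about 13 N at the stop. I then pressed both round keys of the grey-topped console together, one fingertip on each, for about 3.3 s, and released them. The job was handed in at about 18 s; `finish_job` gives no verdict.

- **Cassette:** after the push its near face measured 25.4 mm outside the bay mouth, against 25 mm when fully home. It was centred to about 0.6 mm. I did not measure it again before handing in; the last scene picture shows it still in the bay.
- **Keys held down:** about 15 N in total with the fingertips at z 61.3 mm, against 61.0 mm expected at full travel. The load was balanced between the two fingers.
- **Keys released:** the round keys are back at 67.2 and 67.1 mm and the square key is at 59.3 mm, so all three are up.
- **Bystanders:** no visible change in the last scene picture. Only the jar was measured again, straight after the push, and it had not moved.
- **Disagreement:** the fingertip stopped about 2.4 mm earlier than the 19 mm pad width predicted. I took the finger to be wider than the pad and relied on the picture.

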